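# Find the rattling tin and hold it out

### The arm

A 6-joint arm with a two-finger parallel gripper is mounted at the origin on the work surface. World frame = base frame: x ahead of the robot, y to its left, z up, the work surface at z = 0. Lengths are in m, angles in rad, forces in N, time in s.
With the tool pointing down it reaches from about 0.35 to 0.725 m from the base axis. Payload 4.3 kg.
Tool frame: the origin (TCP) lies at the very end of the fingers, on their centre line; the grasp point (between the pads) lies 19 mm behind it (grasp_offset is the distance from the TCP to the grasp point, in m); z points along the fingers, y is the line along which they close (so a half turn about z gives the same grasp; the last joint's range is limited). The gripper opens to 85 mm and grips with 20 to 120 N. Pads are 22 mm wide; open, the fingers measure 114 mm over their backs; the gripper's body (76 mm by 85 mm) begins 54 mm behind the grasp point. The pads swing forward as they close: fully open they stand 13 mm farther back than shut.
Start: joints at [-1.364, 0.377, 0.081, 1.274, 0, 1.46], TCP at [0.179, -0.546, 0.231] pointing down, gripper open.
Joint ranges: [-2.72, 2.72], [-0.84, 1.66], [-1.02, 1.22], [-1.77, 2.12], [-1.37, 1.28], [-3.14, 3.14]. Speed limits (rad/s): [2.57, 2.57, 3.14, 3.14, 3.14, 3.14].

### API

Orientations are given as a rotation vector (axis times angle).
In Python, from cell import state, grab_frame, camera_params, finish_job, grasp_offset gives the robot as it stands.
- The arm moves only by the tool arm_command, never from a script. Its argument "targets" is text: rows parted by semicolons, each of 7 numbers parted by spaces: the shift along the tool's x, y, z in m, then the turn, a rotation vector about the tool's x, y, z in rad, then the finger opening in m, from 0 to 0.0854. In form: dx dy dz rx ry rz grip; .... A call has 1 to 12 rows; each row is the pose to reach, as a shift and turn from the pose commanded when the call began, along the tool's axes at that moment; what a row does not reach only later rows make up. A row lasts 1/12 s, in which the tool goes at most 41.7 mm and 7.16 degrees, less where a joint would pass 70% of its speed; a pose out of reach is approached as far as the arm can. A call with a gripper value outside its range is refused whole. The fingers move at their own pace and stop on an object; "force" is the grip in N (left out, the last holds). Time passes only in rows, so rows that repeat a pose let the fingers close. It gives the time, the measured TCP pose, the force, the opening and the grip force at its end, in the units of the state.
- state(): the state, without advancing time (a new reading comes with each control period).
- grab_frame(name): name is "side" or "top" or "wrist"; returns (picture, depth): 400x640x3 uint8, red, green, blue; 400x640 float32, m along the optical axis (not along the pixel's ray), 0 where there is no reading.
- camera_params(name): a dict with "mtx" (3x3 intrinsics, pixels), "position" and "rotation" of the camera in the world. Camera axes: x right, y down, z forward; pixel columns grow to the right and rows downward; lengths in m; the calibration is good to about 2 mm. A picture is of the moment at which its call begins: read the wrist's pose just before it. camera_params takes no time and is no camera call; for the wrist camera it gives the pose at the moment of the call.
- finish_job(): hands the job in; it is judged then, once.
The state is a dict: "time": time; "joint_pos": joint angles; "qd": joint speeds; "joint_torque": joint torques, N m; "eef_pos": TCP position; "orientation": TCP orientation; "contact_force": force on the tool from outside, world axes, zero at the start; "ft_torque": the same for the moment, N m; "opening": finger opening in m; "grip_force": force on a finger pad.
Only numpy, scipy, OpenCV 4.12 (cv2) and the standard library are available. Lean on these libraries where they do the work, as an engineer would, in place of code of your own. Each camera call takes 0.05 s, during which the arm holds its last target. There are 200 camera calls.

### The job

The fitter across the bench is one wheel nut short: a spare lies loose in one of the three sealed tins and rattles, while the other two are packed tight with rolls of stick-on weight strip and do not. Lift the tins off the mat one at a time and shake them briskly from side to side until you find the one that rattles; stand any other tin you picked up upright again where it was, and leave the cone, the quick nut of the balancer and the pliers alone. Then hold the rattling tin out to the fitter: upright and still, past the far edge of the bench and at least 10 cm above it, and finish while still holding it there.

Things in the scene. Friction and masses are not known exactly. Their poses are not given: they have to be found in the camera images.
- tin_a_center (a point): A sealed round steel tin with a screw lid, 66 mm across, 70 mm high, about 0.3 kg when filled, standing on the 3 mm rubber mat; this point is on its axis, half-way up (35 mm above its underside); z points to its lid. All three tins look alike and weigh the same within some 70 g; any of them may be the one that rattles.
- tin_b_center (a point): A sealed round steel tin with a screw lid, 66 mm across, 70 mm high, about 0.3 kg when filled, standing on the 3 mm rubber mat; this point is on its axis, half-way up (35 mm above its underside); z points to its lid. In the tin that rattles a 0.13 kg nut slides some 30 mm from wall to wall in a brisk shake (above about 4 m/s2).
- tin_c_center (a point): A sealed round steel tin with a screw lid, 66 mm across, 70 mm high, about 0.3 kg when filled, standing on the 3 mm rubber mat; this point is on its axis, half-way up (35 mm above its underside); z points to its lid. The loose nut stays on the side it was thrown to: the wrist feels that as about 0.02 N m either way.
- bench_edge (a point): Middle of the bench's far edge, away from the robot, at the height of the bench top (z = 0); the edge runs straight along y, x points away from the robot.
There are look-alikes about, which are no part of the job. What is shaped like the part that bears tin_b_center but purple or red is not meant. What is shaped like the part that bears tin_a_center but blue or purple is not meant.

How it is judged:
By the outcome, as a careful person would: the job done as asked, in the order asked, and still so for the second after the job is handed in, while the arm keeps its last pose, push and grip.
It also fails if it takes over 64 s, if anything falls off the work surface, if the arm or the gripper's body presses on something with over 40 N, if the wrist force passes 120 N, or if a joint passes its speed limit or range.

## Working session

There is one attempt and no reset: what is moved stays moved. The work goes in short steps, Python scripts to look and compute and a tool call to move; the robot and the scene stay as the last step left them, time stands still between calls to the robot, and variables do not carry over. Pictures are saved under pics/ and viewed, at most 10 in all, crops included, and the job is handed in when it is done.

Besides the shell and the picture viewer there is one more tool, called as name(argument=value, ...) on one line, values as JSON. arm_command: Moves the arm, as the interface text tells. Its arguments: {"type":"object","properties":{"targets":{"type":"string"},"force":{"type":"number"}},"required":["targets"]}

```bash
mkdir -p pics; ls
python3 - <<'E'
from cell import *
import cv2,numpy as np
np.set_printoptions(precision=3,suppress=True)
s=state()
for k,v in s.items(): print(k,np.round(v,3))
print(grasp_offset)
for n in("top","side"):
    p=camera_params(n);print(n,p)
    im,d=grab_frame(n);cv2.imwrite(f"pics/{n}0.png",im[:,:,::-1]);np.savez(f"{n}0.npz",im=im,d=d)
E
```

```text
pics
time 0.0
joint_pos [-1.364  0.378  0.08   1.274 -0.     1.46 ]
qd [-0.001 -0.     0.002 -0.001 -0.001 -0.001]
joint_torque [ -0.    -46.361  26.987   0.021  -0.     -0.   ]
eef_pos [ 0.179 -0.546  0.23 ]
orientation [-3.1   -0.495  0.   ]
contact_force [-1.524 -1.027 -0.291]
ft_torque [ 0.027 -0.021 -0.013]
grip_force 0.0
opening 0.085
0.0187
top {'mtx': array([[482.746,   0.   , 319.976],
       [  0.   , 482.746, 196.549],
       [  0.   ,   0.   ,   1.   ]]), 'position': array([0.343, 0.133, 1.398]), 'rotation': array([-2.14,  2.2 , -0.11])}
side {'mtx': array([[457.272,   0.   , 319.814],
       [  0.   , 457.272, 205.467],
       [  0.   ,   0.   ,   1.   ]]), 'position': array([0.074, 1.08 , 0.906]), 'rotation': array([-0.529,  2.627, -1.238])}
```

View pics/top0.png

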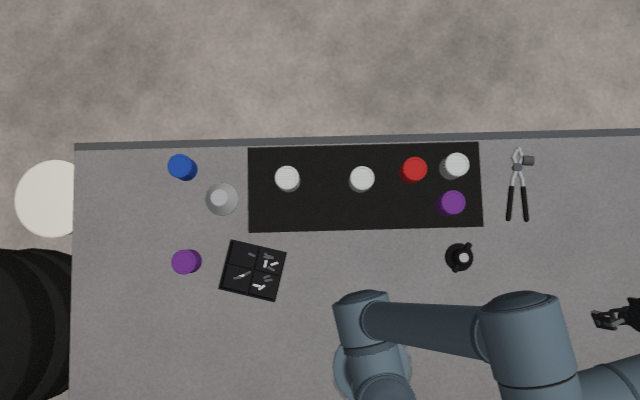

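View pics/side0.png

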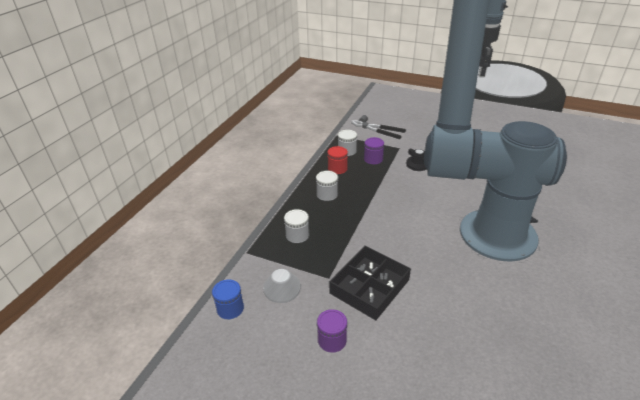

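The top picture shows three white/steel tins on the mat at (287,179), (362,179) and (456,164). The red (414,169), purple (453,203; 186,261) and blue (182,167) ones are look-alikes, so the three white tins are the ones meant. The cone is at (222,199), the quick nut at (459,257) and the pliers at (518,185). The far edge runs along row ~140.

```bash
cat > h.py <<'E'
import numpy as np,cv2
from scipy.spatial.transform import Rotation as R
np.set_printoptions(precision=4,suppress=True)
def ray(p,uv,z):
    d=R.from_rotvec(p['rotation']).apply(np.linalg.solve(p['mtx'],[uv[0],uv[1],1.]))
    o=np.array(p['position']);return o+d*(z-o[2])/d[2]
def proj(p,X):
    c=R.from_rotvec(p['rotation']).inv().apply(np.array(X)-p['position']);q=p['mtx']@c;return q[:2]/q[2]
E
python3 - <<'E'
from h import *
from cell import *
f=np.load('top0.npz');im=f['im'];d=f['d'];p=camera_params('top')
# lid mask: height from depth
v,u=np.mgrid[:400,:640]
rays=np.stack([(u-p['mtx'][0,2])/p['mtx'][0,0],(v-p['mtx'][1,2])/p['mtx'][1,1],np.ones_like(u)],-1)*d[...,None]
W=R.from_rotvec(p['rotation']).apply(rays.reshape(-1,3)).reshape(400,640,3)+p['position']
m=((abs(W[...,2]-.073)<.012)&(d>0)).astype(np.uint8)
n,l,st,c=cv2.connectedComponentsWithStats(m)
for i in range(1,n):
    if 120<st[i,4]<3000:
        q=W[l==i];cnt=cv2.findContours((l==i).astype(np.uint8),0,2)[0][0];cc,r=cv2.minEnclosingCircle(cnt)
        print(c[i],st[i,4],cc,r,ray(p,c[i],.073),np.median(q[:,2]),np.median(im[l==i],0))
for uv in((100,144),(200,142),(362,140),(480,135),(600,131),(100,150),(362,146),(600,137)):
    print(uv,ray(p,uv,0),W[uv[1],uv[0]])
crop=im[125:240,150:550];cv2.imwrite('pics/crop0.png',cv2.resize(crop,(800,230))[:,:,::-1])
ps=camera_params('side');s=np.load('side0.npz')['im']
print([ray(ps,x,.073) for x in((296,217),(327,179),(347,135))])
print([ray(ps,x,0) for x in((247,253),(120,399),(200,300),(370,88))])
E
```

```text
[455.7464 164.3451] 481 (455.6199951171875, 164.5) 12.630005836486816 [ 0.5562 -0.2497  0.073 ] 0.07246313933323911 [185. 187. 187.]
[178.9371 165.5639] 477 (179.0, 165.5) 12.500100135803223 [0.5739 0.5188 0.073 ] 0.06963890448257493 [ 47.  85. 160.]
[413.7801 168.4863] 473 (413.7817687988281, 168.46685791015625) 12.306068420410156 [ 0.5477 -0.1326  0.073 ] 0.07275932003695251 [176.  52.  50.]
[285.9957 177.4563] 469 (286.0688171386719, 177.3302764892578) 12.314178466796875 [0.5324 0.2223 0.073 ] 0.07224900228149744 [185. 188. 185.]
[361.1447 177.6979] 470 (361.1134033203125, 177.71133422851562) 12.333247184753418 [0.526  0.0143 0.073 ] 0.07266894686224379 [186. 188. 186.]
[451.8816 201.9061] 490 (452.0, 201.8333282470703) 12.610723495483398 [ 0.4519 -0.2332  0.073 ] 0.07227457982388297 [117.  63. 140.]
[183.0319 261.5259] 502 (183.01724243164062, 261.2241516113281) 12.934245109558105 [0.3093 0.5072 0.073 ] 0.06942019610608019 [113.  61. 137.]
(100, 144) [0.6573 0.7725 0.    ] [ 0.6574  0.7728 -0.0007]
(200, 142) [0.6552 0.4782 0.    ] [ 0.6559  0.479  -0.0031]
(362, 140) [0.648  0.0012 0.    ] [ 0.6486  0.0009 -0.0028]
(480, 135) [ 0.6534 -0.3471  0.    ] [ 0.653  -0.3466  0.0014]
(600, 131) [ 0.6556 -0.7016  0.    ] [ 0.655  -0.7     0.0027]
(100, 150) [0.6394 0.7722 0.    ] [ 0.6404  0.7745 -0.0051]
(362, 146) [0.63   0.0018 0.    ] [ 0.631   0.0014 -0.0046]
(600, 137) [ 0.6376 -0.7001  0.    ] [ 0.637  -0.6983  0.003 ]
[array([0.5319, 0.2236, 0.073 ]), array([0.5207, 0.025 , 0.073 ]), array([ 0.5564, -0.245 ,  0.073 ])]
[array([0.6325, 0.3386, 0.    ]), array([0.6614, 0.8096, 0.    ]), array([ 0.658 ,  0.5276, -0.    ]), array([ 0.6478, -0.7869,  0.    ])]
```

View pics/crop0.png

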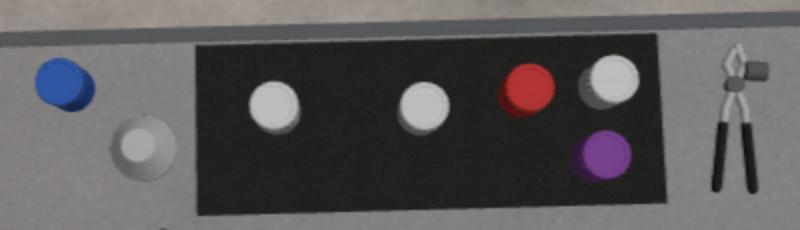

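The three white tins stand on the mat at L (0.532, 0.222), M (0.526, 0.014) and R (0.556, -0.250). The coloured ones are not meant. The far edge is at x ≈ 0.66. I'll start with R, since it's nearest.

arm_command(targets="0.45 -0.164 0.07 0 0 -2.824 0.085;0.45 -0.164 0.07 0 0 -2.824 0.085;0.45 -0.164 0.07 0 0 -2.824 0.085;0.45 -0.164 0.07 0 0 -2.824 0.085;0.45 -0.164 0.07 0 0 -2.824 0.085;0.45 -0.164 0.07 0 0 -2.824 0.085;0.45 -0.164 0.07 0 0 -2.824 0.085;0.45 -0.164 0.07 0 0 -2.824 0.085;0.45 -0.164 0.07 0 0 -2.824 0.085;0.45 -0.164 0.07 0 0 -2.824 0.085;0.45 -0.164 0.07 0 0 -2.824 0.085;0.45 -0.164 0.07 0 0 -2.824 0.085")

```text
time: 1.1
eef_pos: [0.5578, -0.2471, 0.16]
orientation: [-1.92, -2.485, -0.002]
contact_force: [-0.6, -0.6, 0.5]
opening: 0.0849
grip_force: 0.0
```

arm_command(targets="0 0 0 0 0 -1.3156 0.085;0 0 0 0 0 -1.3156 0.085;0 0 0 0 0 -1.3156 0.085;0 0 0 0 0 -1.3156 0.085;0 0 0 0 0 -1.3156 0.085;0 0 0 0 0 -1.3156 0.085;0 0 0 0 0 -1.3156 0.085;0 0 0 0 0 -1.3156 0.085;0 0 0 0 0 -1.3156 0.085;0 0 0 0 0 -1.3156 0.085;0 0 0 0 0 -1.3156 0.085;0 0 0 0 0 -1.3156 0.085")

```text
time: 2.1
eef_pos: [0.5553, -0.2502, 0.1607]
orientation: [-0.013, -3.141, -0.001]
contact_force: [0.5, -0.2, 1.4]
opening: 0.085
grip_force: 0.0
```

```bash
cat > w.py <<'E'
from h import *
from cell import *
import sys
def look(save=None):
    s=state();p=camera_params('wrist');im,d=grab_frame('wrist')
    if save: cv2.imwrite(save,im[:,:,::-1])
    v,u=np.mgrid[:400,:640]
    r=np.stack([(u-p['mtx'][0,2])/p['mtx'][0,0],(v-p['mtx'][1,2])/p['mtx'][1,1],np.ones_like(u)],-1)*d[...,None]
    W=R.from_rotvec(p['rotation']).apply(r.reshape(-1,3)).reshape(400,640,3)+p['position']
    print('t',s['time'],'tcp',s['eef_pos'],s['orientation'],'cam',p['position'])
    m=((abs(W[...,2]-.073)<.006)&(d>0)).astype(np.uint8)
    n,l,st,c=cv2.connectedComponentsWithStats(m)
    for i in range(1,n):
        if st[i,4]>500:
            cnt=cv2.findContours((l==i).astype(np.uint8),0,2)[0][0];cc,rr=cv2.minEnclosingCircle(cnt)
            print(st[i],cc,rr,'circ',ray(p,cc,.073),'cen',ray(p,c[i],.073),np.median(im[l==i],0))
if __name__=='__main__': look(sys.argv[1] if len(sys.argv)>1 else None)
E
python3 w.py pics/w1.png
```

```text
t 2.1 tcp [ 0.5553 -0.2502  0.1607] [-0.013  -3.1405 -0.0008] cam [ 0.477  -0.2504  0.3036]
[ 284    0  108  108 9424] (339.0, 49.77669906616211) 57.79426956176758 circ [ 0.4518 -0.2369  0.073 ] cen [ 0.4522 -0.2377  0.073 ] [181.  84. 228.]
[ 429  148   97   92 6866] (476.5576477050781, 193.04971313476562) 50.197547912597656 circ [ 0.5457 -0.1387  0.073 ] cen [ 0.5465 -0.1381  0.073 ] [252.  30.  24.]
[ 267  162   94   90 6514] (313.6956481933594, 207.0) 46.866764068603516 circ [ 0.5552 -0.254   0.073 ] cen [ 0.5551 -0.2539  0.073 ] [254. 254. 254.]
```

View pics/w1.png

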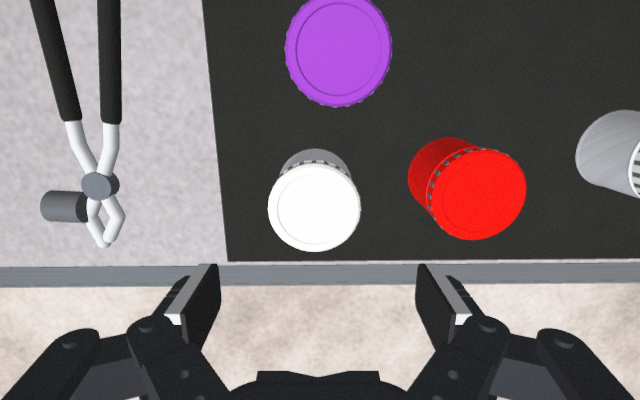

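The white tin is at (314,207), centred between the open fingers and clear of the red (467,194) and purple (338,50) tins. I'll descend and grip.

arm_command(targets="0 -0.002 0.04 0 0 0 0.085;0 -0.002 0.08 0 0 0 0.085;0 -0.002 0.115 0 0 0 0.085;0 -0.002 0.139 0 0 0 0.085;0 -0.002 0.139 0 0 0 0.085;0 -0.002 0.139 0 0 0 0.055;0 -0.002 0.139 0 0 0 0.055;0 -0.002 0.139 0 0 0 0.055;0 -0.002 0.139 0 0 0 0.055;0 -0.002 0.139 0 0 0 0.055;0 -0.002 0.139 0 0 0 0.055", force=60)

```text
time: 3.07
eef_pos: [0.5567, -0.253, 0.0238]
orientation: [0.015, 3.139, -0.002]
contact_force: [0.2, 0.4, 1.8]
opening: 0.0652
grip_force: 67.2
```

arm_command(targets="0 0 -0.04 0 0 0 0.055;0 0 -0.08 0 0 0 0.055;0 0 -0.12 0 0 0 0.055;0 -0.04 -0.12 0 0 0 0.055;0 0 -0.12 0 0 0 0.055;0 -0.04 -0.12 0 0 0 0.055;0 0 -0.12 0 0 0 0.055;0 0 -0.12 0 0 0 0.055;0 0 -0.12 0 0 0 0.055;0 0 -0.12 0 0 0 0.055")

```text
time: 3.9
eef_pos: [0.5556, -0.2525, 0.1424]
orientation: [-0.014, -3.142, 0.001]
contact_force: [-0.9, -0.2, -1.7]
opening: 0.0649
grip_force: 72.7
```

```bash
cat > ft.py <<'E'
from h import *
from cell import *
a=[]
for i in range(6):
    s=state();a.append(np.r_[s['ft_torque'],s['contact_force']]);grab_frame('wrist')
a=np.array(a);print(s['time'],s['eef_pos'],s['opening'],a.mean(0),'sd',a.std(0))
E
python3 ft.py
```

```text
4.15 [ 0.5559 -0.2526  0.1426] 0.06497557176462485 [-0.0131  0.025  -0.0248 -0.2148  0.0518 -2.6481] sd [0.0114 0.0173 0.0232 0.3678 0.5857 0.6382]
```

arm_command(targets="0 0.04 0 0 0 0 0.055;0 0 0 0 0 0 0.055;0 0.04 0 0 0 0 0.055;0 0 0 0 0 0 0.055;0 0 0 0 0 0 0.055;0 0 0 0 0 0 0.055;0 0 0 0 0 0 0.055")

```text
time: 4.78
eef_pos: [0.5558, -0.2523, 0.1423]
orientation: [0.015, 3.141, 0.0]
contact_force: [-0.0, 0.1, -3.1]
opening: 0.0652
grip_force: 75.0
```

```bash
python3 ft.py
```

```text
5.0333 [ 0.5556 -0.2524  0.1424] 0.06494780988223975 [ 0.0145  0.0238  0.0042 -0.0557  0.0234 -2.5367] sd [0.0415 0.0172 0.0267 0.3862 0.4534 0.4384]
```

arm_command(targets="0 -0.04 0 0 0 0 0.055;0 0 0 0 0 0 0.055;0 -0.04 0 0 0 0 0.055;0 0 0 0 0 0 0.055;0 0 0 0 0 0 0.055;0 0 0 0 0 0 0.055;0 0 0 0 0 0 0.055")

```text
time: 5.67
eef_pos: [0.5557, -0.2526, 0.1425]
orientation: [0.014, 3.141, -0.001]
contact_force: [-0.1, 0.2, -2.2]
opening: 0.0651
grip_force: 76.1
```

```bash
python3 ft.py
```

```text
5.9167 [ 0.5559 -0.2526  0.1426] 0.0649014699566174 [-0.0016 -0.0039  0.011  -0.0634 -0.2639 -2.9329] sd [0.0191 0.0273 0.0187 0.6918 0.5706 0.5915]
```

The readings can't settle it yet: the noise is about as large as the signal. I'll throw harder, with a sharp reversal followed by a soft stop, and average more readings.

arm_command(targets="0 0.025 0 0 0 0 0.055;0 0.065 0 0 0 0 0.055;0 0.105 0 0 0 0 0.055;0 0.07 0 0 0 0 0.055;0 0.042 0 0 0 0 0.055;0 0.021 0 0 0 0 0.055;0 0.007 0 0 0 0 0.055;0 0 0 0 0 0 0.055;0 0 0 0 0 0 0.055;0 0 0 0 0 0 0.055")

```text
time: 6.8
eef_pos: [0.5553, -0.2522, 0.1421]
orientation: [-0.016, -3.141, -0.002]
contact_force: [-0.5, 1.2, -2.9]
opening: 0.0651
grip_force: 76.3
```

```bash
sed -i 's/range(6)/range(14)/; s/a.append(.*;grab/a.append(np.r_[s["ft_torque"],s["contact_force"],s["joint_torque"]]);grab/' ft.py; python3 ft.py
```

```text
7.45 [ 0.5557 -0.2523  0.1423] 0.06554090882791912 [  0.0117   0.0114   0.0171  -0.0243   0.1257  -2.9811  -0.1607 -52.0963
  27.1235  -0.0147  -0.0074   0.0001] sd [0.0339 0.0173 0.0271 0.6256 0.5683 0.3959 0.2511 0.0713 0.0938 0.0344
 0.0188 0.0026]
```

arm_command(targets="0 -0.025 0 0 0 0 0.055;0 -0.065 0 0 0 0 0.055;0 -0.105 0 0 0 0 0.055;0 -0.07 0 0 0 0 0.055;0 -0.042 0 0 0 0 0.055;0 -0.021 0 0 0 0 0.055;0 -0.007 0 0 0 0 0.055;0 0 0 0 0 0 0.055;0 0 0 0 0 0 0.055;0 0 0 0 0 0 0.055")

```text
time: 8.33
eef_pos: [0.5559, -0.2528, 0.1426]
orientation: [0.014, 3.141, -0.002]
contact_force: [1.0, -0.9, -2.6]
opening: 0.065
grip_force: 76.6
```

```bash
python3 ft.py
```

```text
8.9833 [ 0.5556 -0.2525  0.1423] 0.06557434744547762 [ -0.0155  -0.0136  -0.0008   0.0436  -0.2118  -2.4708   0.1604 -52.2351
  27.0538   0.0103   0.0098   0.    ] sd [0.0326 0.0284 0.0273 0.586  0.6744 0.4053 0.266  0.0697 0.1022 0.0354
 0.0195 0.0026]
```

arm_command(targets="0 0.025 0 0 0 0 0.055;0 0.065 0 0 0 0 0.055;0 0.105 0 0 0 0 0.055;0 0.07 0 0 0 0 0.055;0 0.042 0 0 0 0 0.055;0 0.021 0 0 0 0 0.055;0 0.007 0 0 0 0 0.055;0 0 0 0 0 0 0.055;0 0 0 0 0 0 0.055;0 0 0 0 0 0 0.055;0 0 0 0 0 0 0.055;0 0 0 0 0 0 0.055")

```text
time: 10.03
eef_pos: [0.5555, -0.2515, 0.1422]
orientation: [-0.013, -3.141, -0.001]
contact_force: [0.6, -0.3, -2.4]
opening: 0.0647
grip_force: 76.8
```

```bash
cat > ft.py <<'E'
from h import *
from cell import *
a=[]
for i in range(14):
    s=state();a.append(np.r_[s["ft_torque"],s["contact_force"],s["joint_torque"]]);grab_frame('wrist')
a=np.array(a);n=len(a)**.5
print(s['time'],s['eef_pos']);print(a.mean(0));print(a.std(0)/n);print('ftx',a[:,0]);print('j5',a[:,10])
print('corr',np.corrcoef(a[:,0],a[:,10])[0,1],np.corrcoef(a[:,1],a[:,9])[0,1])
E
python3 ft.py
```

```text
10.6833 [ 0.5556 -0.2524  0.1423]
[  0.0079  -0.0083   0.0056   0.3638  -0.1494  -2.8894  -0.0196 -52.1395
  27.078    0.0012   0.0015   0.0006]
[0.005  0.0035 0.0052 0.1564 0.1042 0.1306 0.0249 0.0136 0.0036 0.0008
 0.0008 0.0001]
ftx [-0.0005  0.0036 -0.0269  0.0087 -0.0161  0.028  -0.001   0.0311  0.0405
 -0.0104 -0.0041  0.028   0.0139  0.0166]
j5 [-0.0066 -0.0032 -0.0008  0.0009  0.0022  0.0031  0.0035  0.0038  0.0037
  0.0034  0.0033  0.0028  0.0025  0.0023]
corr 0.35107254929202203 0.18224329082051985
```

arm_command(targets="0 -0.025 0 0 0 0 0.055;0 -0.065 0 0 0 0 0.055;0 -0.105 0 0 0 0 0.055;0 -0.07 0 0 0 0 0.055;0 -0.042 0 0 0 0 0.055;0 -0.021 0 0 0 0 0.055;0 -0.007 0 0 0 0 0.055;0 0 0 0 0 0 0.055;0 0 0 0 0 0 0.055;0 0 0 0 0 0 0.055;0 0 0 0 0 0 0.055;0 0 0 0 0 0 0.055")

```text
time: 11.73
eef_pos: [0.5558, -0.2535, 0.1424]
orientation: [0.016, 3.141, -0.001]
contact_force: [0.4, -0.4, -2.6]
opening: 0.0654
grip_force: 77.0
```

```bash
python3 ft.py
```

```text
12.3833 [ 0.5556 -0.2524  0.1423]
[ -0.0002   0.0148   0.0061   0.0356   0.0811  -2.6513   0.0136 -52.1935
  27.1009  -0.0057   0.0006  -0.0005]
[0.008  0.0086 0.0101 0.1136 0.1377 0.0777 0.0253 0.0147 0.004  0.0008
 0.0008 0.0001]
ftx [ 0.0054 -0.0047 -0.0619 -0.0014  0.0049 -0.0188  0.0151 -0.0096 -0.0119
 -0.0295 -0.0208  0.0539  0.0187  0.0583]
j5 [ 0.0093  0.0056  0.0029  0.0009 -0.0004 -0.0012 -0.0017 -0.0018 -0.0016
 -0.0014 -0.001  -0.0006 -0.0002  0.0001]
corr -0.0673445509873575 0.32243248272242786
```

Settled j5 torque has almost no noise. It reads the same to within ~0.003 N·m after throws to either side, where a rattling tin should differ by about 0.036. So R is quiet, and I'll set it back.

arm_command(targets="0 0 0.04 0 0 0 0.055;0 0 0.08 0 0 0 0.055;0 0 0.1 0 0 0 0.055;0 0 0.113 0 0 0 0.055;0 0 0.119 0 0 0 0.055;0 0 0.119 0 0 0 0.055;0 0 0.119 0 0 0 0.085;0 0 0.119 0 0 0 0.085;0 0 0.119 0 0 0 0.085;0 0 0.119 0 0 0 0.085;0 0 0.119 0 0 0 0.085;0 0 0.119 0 0 0 0.085")

```text
time: 13.43
eef_pos: [0.5558, -0.2526, 0.0234]
orientation: [0.015, 3.141, -0.0]
contact_force: [-0.1, -0.5, 0.2]
opening: 0.0851
grip_force: 0.0
```

arm_command(targets="0 0 -0.04 0 0 0 0.085;0 0 -0.08 0 0 0 0.085;0 0 -0.12 0 0 0 0.085;0.005 0.035 -0.138 0 0 0 0.085;0.03 0.265 -0.138 0 0 0 0.085;0.03 0.265 -0.138 0 0 0 0.085;0.03 0.265 -0.138 0 0 0 0.085;0.03 0.265 -0.138 0 0 0 0.085;0.03 0.265 -0.138 0 0 0 0.085;0.03 0.265 -0.138 0 0 0 0.085;0.03 0.265 -0.138 0 0 0 0.085;0.03 0.265 -0.138 0 0 0 0.085")

```text
time: 14.43
eef_pos: [0.5279, 0.014, 0.1614]
orientation: [0.01, 3.141, -0.001]
contact_force: [0.1, -0.9, 0.8]
opening: 0.0852
grip_force: 0.0
```

```bash
python3 w.py pics/w2.png
python3 - <<'E'
from h import *
from cell import *
f,d=grab_frame('top');p=camera_params('top')
cv2.imwrite('pics/t2.png',f[:,:,::-1])
E
```

```text
t 14.4333 tcp [0.5279 0.014  0.1614] [ 0.01    3.1414 -0.0009] cam [0.4495 0.0138 0.3042]
[ 269  157   94   90 6562] (315.2001647949219, 201.3238067626953) 46.94409942626953 circ [0.5239 0.0112 0.073 ] cen [0.5243 0.0111 0.073 ] [242. 244. 241.]
[ 551  164   89   90 6324] (598.5, 206.5) 51.92793273925781 circ [0.5291 0.2144 0.073 ] cen [0.5311 0.2147 0.073 ] [238. 240. 237.]
[  71  188   96   86 6248] (118.087158203125, 231.7935791015625) 48.84730911254883 circ [ 0.5465 -0.1343  0.073 ] cen [ 0.546  -0.1341  0.073 ] [241.  37.  31.]
[  0 220  18  58 643] (0.5, 248.5) 28.504484176635742 circ [ 0.5595 -0.225   0.073 ] cen [ 0.5609 -0.2213  0.073 ] [164. 165. 162.]
```

View pics/w2.png

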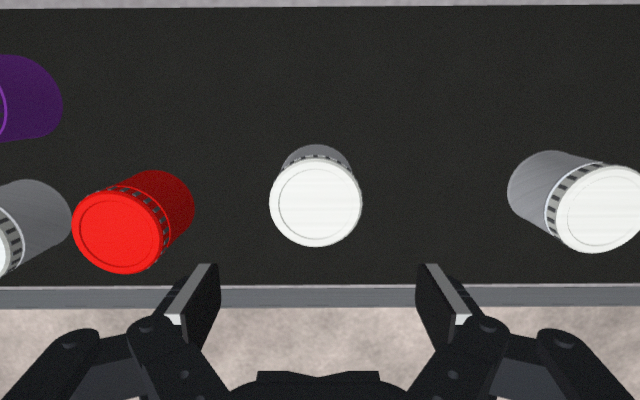

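View pics/t2.png

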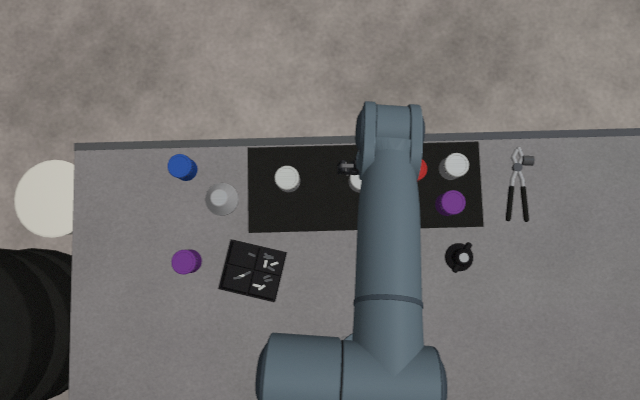

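R is upright again where it was (top image, 456,165). M is at (315,202) in the wrist view, between the fingers. I'll grip it and shake.

arm_command(targets="0.003 -0.002 0.04 0 0 0 0.085;0.003 -0.002 0.08 0 0 0 0.085;0.003 -0.002 0.115 0 0 0 0.085;0.003 -0.002 0.139 0 0 0 0.085;0.003 -0.002 0.139 0 0 0 0.085;0.003 -0.002 0.139 0 0 0 0.055;0.003 -0.002 0.139 0 0 0 0.055;0.003 -0.002 0.139 0 0 0 0.055;0.003 -0.002 0.139 0 0 0 0.055;0.003 -0.002 0.139 0 0 0 0.055;0.003 -0.002 0.139 0 0 0 0.055", force=60)

```text
time: 15.45
eef_pos: [0.5265, 0.0105, 0.0237]
orientation: [0.015, 3.138, -0.001]
contact_force: [-1.2, -0.7, 3.4]
opening: 0.0653
grip_force: 67.4
```

arm_command(targets="0 0 -0.04 0 0 0 0.055;0 0 -0.08 0 0 0 0.055;0 0 -0.12 0 0 0 0.055;0 0.025 -0.12 0 0 0 0.055;0 0.065 -0.12 0 0 0 0.055;0 0.105 -0.12 0 0 0 0.055;0 0.07 -0.12 0 0 0 0.055;0 0.042 -0.12 0 0 0 0.055;0 0.021 -0.12 0 0 0 0.055;0 0.007 -0.12 0 0 0 0.055;0 0 -0.12 0 0 0 0.055;0 0 -0.12 0 0 0 0.055")

```text
time: 16.45
eef_pos: [0.5249, 0.0099, 0.1423]
orientation: [-0.017, -3.141, 0.0]
contact_force: [0.3, -0.4, -2.4]
opening: 0.0652
grip_force: 76.5
```

```bash
sed -i 's/range(14)/range(18)/' ft.py; python3 ft.py
```

```text
17.3 [0.5251 0.0109 0.1423]
[ -0.0159  -0.0099   0.0073  -0.0201  -0.1012  -2.1711  -0.1485 -43.1898
  26.2338  -0.0011   0.0005  -0.0074]
[0.0085 0.0049 0.0065 0.1118 0.1169 0.1247 0.0575 0.0023 0.0031 0.0019
 0.0082 0.0059]
ftx [-0.0002  0.0289  0.0462 -0.0311 -0.0095  0.0274 -0.0617 -0.0151 -0.0918
 -0.0026 -0.008  -0.0081 -0.0262  0.0302 -0.0387 -0.0736 -0.0107 -0.0416]
j5 [-0.092  -0.0901 -0.0324 -0.0053  0.0056  0.0106  0.0135  0.0154  0.017
  0.0179  0.0187  0.019   0.019   0.0189  0.0187  0.0184  0.0181  0.0177]
corr -0.42251496344592415 0.06297093210363429
```

arm_command(targets="0 -0.025 0 0 0 0 0.055;0 -0.065 0 0 0 0 0.055;0 -0.105 0 0 0 0 0.055;0 -0.07 0 0 0 0 0.055;0 -0.042 0 0 0 0 0.055;0 -0.021 0 0 0 0 0.055;0 -0.007 0 0 0 0 0.055;0 0 0 0 0 0 0.055;0 0 0 0 0 0 0.055;0 0 0 0 0 0 0.055;0 0 0 0 0 0 0.055;0 0 0 0 0 0 0.055")

```text
time: 18.35
eef_pos: [0.5252, 0.0102, 0.1423]
orientation: [0.016, 3.141, -0.001]
contact_force: [0.2, 0.7, -2.4]
opening: 0.065
grip_force: 77.1
```

```bash
python3 ft.py
```

```text
19.2 [0.5251 0.0109 0.1423]
[  0.0185   0.0111   0.0052  -0.1112  -0.0442  -2.2908   0.006  -43.1982
  26.2387  -0.0038  -0.0177  -0.0006]
[0.0056 0.0073 0.006  0.114  0.1067 0.081  0.0154 0.0019 0.0008 0.0002
 0.0005 0.0002]
ftx [ 0.0088 -0.0108  0.0461 -0.0113  0.0185  0.0281 -0.0371 -0.0069  0.0408
  0.0234  0.0335  0.0389 -0.0051  0.0444  0.0155  0.0452  0.0195  0.0409]
j5 [-0.0109 -0.0138 -0.016  -0.0174 -0.0185 -0.0192 -0.0196 -0.0197 -0.0195
 -0.0194 -0.019  -0.0188 -0.0185 -0.0181 -0.018  -0.0177 -0.0171 -0.0174]
corr -0.08232438623713699 0.12796794865094646
```

M's j5 torque settles at +0.018 after one throw and -0.018 after the other, so M rattles. I'll hold it out past the far edge.

arm_command(targets="-0.01 0 -0.02 0 0 0 0.055;-0.03 0 -0.04 0 0 0 0.055;-0.055 0 -0.06 0 0 0 0.055;-0.08 0 -0.06 0 0 0 0.055;-0.105 0 -0.06 0 0 0 0.055;-0.13 0 -0.06 0 0 0 0.055;-0.155 0 -0.06 0 0 0 0.055;-0.175 0 -0.06 0 0 0 0.055;-0.188 0 -0.06 0 0 0 0.055;-0.195 0 -0.06 0 0 0 0.055;-0.195 0 -0.06 0 0 0 0.055;-0.195 0 -0.06 0 0 0 0.055")

```text
time: 20.25
eef_pos: [0.72, 0.0091, 0.2015]
orientation: [-0.014, -3.141, 0.0]
contact_force: [0.1, 0.8, -2.9]
opening: 0.065
grip_force: 77.1
```

Run:
```python
from h import *
from cell import *
s=state();print(s['eef_pos'],s['orientation'],s['joint_pos'],s['qd'],R.from_rotvec(s['orientation']).as_matrix()[:,2])
for n in('side',):
    f,d=grab_frame(n);cv2.imwrite(f'pics/{n}9.png',f[:,:,::-1])
```

```text
[0.72   0.0091 0.2015] [-0.0144 -3.1406  0.    ] [-0.0753  0.7185  0.5715  1.4248 -0.0001 -0.0662] [ 0.001  -0.0262 -0.0252  0.0013  0.0021  0.0012] [-0.001  0.    -1.   ]
```

View pics/side9.png

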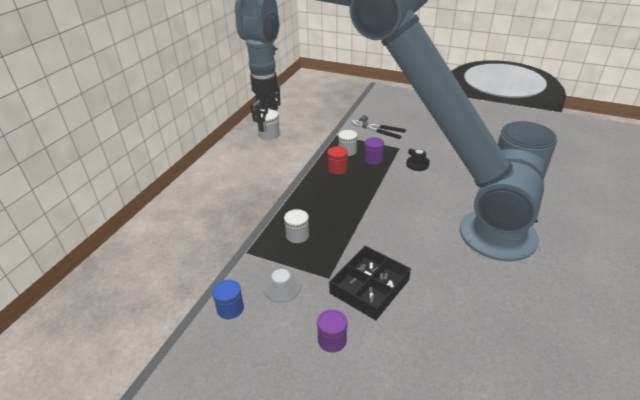

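The tin hangs upright in the gripper at (268,125), past the edge. R and L stand on the mat at (347,142) and (297,226), and everything else is untouched. I'll let the arm settle, then hand in.

arm_command(targets="0 0 0 0 0 0 0.055;0 0 0 0 0 0 0.055;0 0 0 0 0 0 0.055;0 0 0 0 0 0 0.055;0 0 0 0 0 0 0.055;0 0 0 0 0 0 0.055;0 0 0 0 0 0 0.055;0 0 0 0 0 0 0.055;0 0 0 0 0 0 0.055;0 0 0 0 0 0 0.055;0 0 0 0 0 0 0.055;0 0 0 0 0 0 0.055")

```text
time: 21.3
eef_pos: [0.7201, 0.0091, 0.2023]
orientation: [0.014, 3.142, -0.0]
contact_force: [0.7, 0.3, -2.4]
opening: 0.0654
grip_force: 77.1
```

```bash
python3 -c "
from cell import *
s=state();print(s['eef_pos'],s['qd'],s['opening']);print(finish_job())"
```

```text
[0.72006868 0.00911708 0.20225668] [ 1.77940650e-03 -2.39554726e-03  9.83653860e-04  9.69440548e-05
 -1.17575567e-03  2.65310871e-05] 0.06535030601157274
the job is handed in; nothing more can be done
None
```

The middle tin is the one that rattles, and the arm is holding it upright and still past the far edge, its underside about 18 cm above the bench; the right-hand tin was tested, found quiet and stood back in its place, the left-hand one was never needed, and the job was handed in at about 21 s.

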